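Shift a microscope's filter lever to the green slot

TASK

Push the ball-topped lever of the white fluorescence filter unit through its H-shaped gate, out of the parked slot and fully home into the slot with the green mark, without putting it into the blue or the orange slot on the way. Push the knob gently with the fingertips only, never gripping or squeezing it, leave the oil bottle, the slide box and the mouse where they are, and finish with the hand clear of the lever.

Things in the scene. Friction and masses are not known exactly. Their poses are not given: they have to be found in the camera images.
- unit: White fixed box with a blue front, 200 (x) x 260 (y) x 100 mm high, a microscope's filter selector; a round light port, 44 mm across, sticks out of its +y side to 172 mm from the centre, at 50 mm height. Origin: centre of its underside, on the table. Its -x face is the front; +x is 'far', +y 'left'. Its flat aluminium top, 100 mm above the origin, has a black H-shaped slot (gate) in its middle.
- gate_centre (a point): Where the knob's centre is with the lever upright in the middle of the gate: 165 mm above the unit's origin; axes as the unit's. The H: a left and a right column along x, a cross channel along y joining their middles. The knob (3 mm higher here than in a slot) has 6 mm of play either side in x in the channel; corners are rounded; it goes into a slot only when at least 26 mm left or right.
- slot_far_left (a point): Knob centre with the lever home in the far left slot: unit x +30, y +30, z 162 mm. This slot has a white mark: parked; the lever always starts in it.
- slot_far_right (a point): Knob centre with the lever home in the far right slot: unit x +30, y -30, z 162 mm.
- slot_near_left (a point): Knob centre with the lever home in the near left slot: unit x -30, y +30, z 162 mm.
- slot_near_right (a point): Knob centre with the lever home in the near right slot: unit x -30, y -30, z 162 mm.
- knob (a point): Centre of the black ball knob, 32 mm in diameter, on a 10 mm steel stick that comes out of the gate. The lever tilts about a point 155 mm below the knob. The knob travels 33 mm each way from the gate's middle along unit x and y to firm stops (3 mm past the slot points). No spring: it takes about 1.5 to 3 N to push and stays where it is left.
- lever_fore (a joint): Tilt of the lever along the unit's x, rad: 0 upright, positive with the knob to far (+x), stops at -0.215 and +0.215; about 0.195 in a slot.
- lever_side (a joint): Tilt of the lever along the unit's y, rad: 0 upright, positive with the knob to the left (+y), stops at -0.215 and +0.215; about 0.195 in the left column.
- green_mark: Green disc, 22 mm across, 2 mm thick, flat on the plate beyond the outer end of the slot it marks: 22 mm farther out along the unit's x than that slot's point, at the same unit y. The three coloured marks change places between the far right, near left and near right slots. Origin: centre of its underside.
- blue_mark: Blue disc, same size, marks another slot in the same way.
- orange_mark: Orange disc, same size, marks another slot in the same way.
- oil_bottle: Small amber bottle with black cap, 26 mm across and 55 mm high, standing loose on top of the unit near its far left corner, some 65 mm far of and 110 mm left of the gate middle. Origin: centre of its underside. Not to be disturbed.
- slide_box: Blue and white box of glass slides, 85 x 100 x 35 mm high, loose on the table to the right of the unit. Origin: centre of its underside. Not to be disturbed.
- mouse: Black computer mouse, 100 x 58 x 32 mm high, loose on the table to the left of the unit. Origin: centre of its underside. Not to be disturbed.

How it is judged (in metres and radians):
At the end, for the whole second after the job is handed in: The lever rests in the green slot: the knob's centre is within 27.5 mm, seen from above, of the green mark's centre (22 mm when home at the slot point, 19 mm at the stop), not moving; bottle, slide box and mouse within 15 mm of where they began, the bottle upright (horizontal distance between knob and green_mark below 0.0275 m and velocity of joint lever_fore between -0.05 and 0.05 rad/s and velocity of joint lever_side between -0.05 and 0.05 rad/s and distance of each of oil_bottle, slide_box, mouse from where it was at the start of the episode below 0.015 m and angle between oil_bottle's own z axis and vertical below 0.2 rad); the robot touches nothing.
It fails at once if the lever is put into the blue slot (knob within 27.5 mm of the blue mark, seen from above) (horizontal distance between knob and blue_mark below 0.0275 m).
It fails at once if the lever is put into the orange slot (knob within 27.5 mm of the orange mark, seen from above) (horizontal distance between knob and orange_mark below 0.0275 m).
It fails at once if the lever is squeezed or shoved: more than 35 N between the fingers and the lever (contact force between the fingers and lever_fore above 35 N).
It fails at once if the bottle, the slide box or the mouse is lifted, tipped or moved by 15 mm or more (distance of any of oil_bottle, slide_box, mouse from where it was at the start of the episode above 0.015 m or angle between oil_bottle's own z axis and vertical above 0.5 rad).
It also fails if it takes over 51 s, if anything falls off the work surface, if the arm or the gripper's body presses on something with over 40 N, if the wrist force passes 120 N, or if a joint passes its speed limit or range.

ROBOT

A 6-joint arm with a two-finger parallel gripper is mounted at the origin on the work surface. World frame = base frame: x ahead of the robot, y to its left, z up, the work surface at z = 0. Lengths are in mm, angles in rad, forces in N, time in s.
With the tool pointing down it reaches from about 275 to 1000 mm from the base axis. Payload 8.4 kg.
Tool frame: the origin (TCP) lies midway between the tips of the shut fingers; the grasp point (between the pads) lies 19 mm behind it; z points along the fingers, y is the line along which they close (so a half turn about z gives the same grasp; the last joint's range is limited). The gripper opens to 85 mm and grips with 20 to 120 N. Pads are 22 mm wide; open, the fingers measure 114 mm over their backs; the gripper's body (76 mm by 85 mm) begins 54 mm behind the grasp point. The pads swing forward as they close: fully open they stand 13 mm farther back than shut.
Start: joints at [-1.121, 0.353, 1.633, -0, 1.155, -0.002], TCP at [272.865, -562.292, 231.281] pointing down, gripper open.
Joint ranges: [-2.63, 2.63], [-0.92, 2.1], [0.06, 2.66], [-1.3, 4.44], [0, 2.69], [-3.02, 3.02]. Speed limits (rad/s): [2.22, 2.22, 2.79, 3.14, 3.14, 3.14].

INTERFACE

Orientations are given as [roll, pitch, yaw] about the fixed x, y, z axes, in that order (R = Rz(yaw) Ry(pitch) Rx(roll)).
In Python, from rig import telemetry, optics, r gives the robot as it stands.
- The arm moves only by the tool play_rows, never from a script. Its arguments are lists of equal length, an entry for each row: "dp": the shift along the tool's x, y, z in units of 40 mm (1.0 is 40 mm), a list of three; "rot": the turn, a rotation vector about the tool's x, y, z in units of 6 degrees (1.0 is 6 degrees), a list of three. In form: {"dp": [[tx, ty, tz], ...], "rot": [[ax, ay, az], ...]}. A call has 1 to 5 rows; each row is the pose to reach, as a shift and turn from the pose commanded when the call began, along the tool's axes at that moment; what a row does not reach only later rows make up. A row lasts 1/12 s, in which the tool goes at most 41.7 mm and 7.16 degrees, less where a joint would pass 70% of its speed; a pose out of reach is approached as far as the arm can. A call with a gripper value outside its range is refused whole. "fingers" is the opening, from 0 (shut) to 1 (fully open), set as the call begins (left out, the last holds). The fingers move at their own pace and stop on an object; "grip_force" is the grip in N (left out, the last holds). Time passes only in rows, so rows that repeat a pose let the fingers close. It gives the time, the measured TCP pose, the force, the opening and the grip force at its end, in the units of the state.
- telemetry.sense(): the state, without advancing time (a new reading comes with each control period).
- optics.grab_frame(name): name is "scene" or "top"; returns a dict with "color" (400x640x3 uint8, red, green, blue), "mtx" (3x3 intrinsics, pixels), "R" (3x3) and "t" (3): a world point X has camera coordinates R X + t. Camera axes: x right, y down, z forward; pixel columns grow to the right and rows downward; lengths in mm; the calibration is good to about 2 mm. A picture is of the moment at which its call begins. There is no depth.
- r.sign_off(): hands the job in; it is judged then, once.
The state is a dict: "clock": time; "qpos": joint angles; "qvel": joint speeds; "joint_efforts": joint torques, N m; "eef_pos": TCP position; "tcp_rot": TCP orientation; "contact_force": force on the tool from outside, world axes, zero at the start; "wrist_torque": the same for the moment, N m; "opening": opening from 0.0 (shut) to 1.0 (fully open); "grasp_force": force on a finger pad.
Only numpy, scipy, OpenCV 4.12 (cv2) and the standard library are available. Lean on these libraries where they do the work, as an engineer would, in place of code of your own. Each camera call takes 0.05 s, during which the arm holds its last target. There are 200 camera calls.

## Working session

There is one attempt and no reset: what is moved stays moved. The work goes in short steps, Python scripts to look and compute and a tool call to move; the robot and the scene stay as the last step left them, time stands still between calls to the robot, and variables do not carry over. Pictures are saved under pics/ and viewed, at most 10 in all, crops included, and the job is handed in when it is done.

Besides the shell and the picture viewer there is one more tool, called after "Emit:" as name(argument=value, ...), one argument or row to a line, values as JSON. play_rows: Moves the arm, as the interface text tells. Its arguments: {"type":"object","properties":{"dp":{"type":"array"},"rot":{"type":"array"},"fingers":{"type":"number"},"grip_force":{"type":"number"}},"required":["dp","rot"]}

```bash
mkdir -p pics; python3 - <<'E'
from rig import telemetry, optics, r
import cv2
for n in("scene","top"):
    f=optics.grab_frame(n); cv2.imwrite(f"pics/{n}0.png",f["color"][:,:,::-1])
    print(n,f["mtx"].tolist(),f["R"].round(4).tolist(),f["t"].round(1).tolist())
print(telemetry.sense())
E
```

```text
scene [[480.87504585015733, 0.0, 320.24086389138444], [0.0, 480.87504585015733, 198.67407675723214], [0.0, 0.0, 1.0]] [[-0.7671, 0.6414, -0.0121], [0.4247, 0.4936, -0.7589], [-0.4808, -0.5873, -0.6511]] [404.6, -217.6, 1480.5]
top [[387.73382141075797, 0.0, 309.2558235196887], [0.0, 387.73382141075797, 197.06830238237558], [0.0, 0.0, 1.0]] [[0.1239, -0.9923, -0.001], [-0.9713, -0.121, -0.2049], [0.2032, 0.0263, -0.9788]] [1.9, 604.3, 881.9]
{'clock': 0.1, 'qpos': array([-1.12142394e+00,  3.53579081e-01,  1.63404962e+00,  6.04803865e-06,
        1.15520060e+00, -2.42845121e-03]), 'qvel': array([-0.00106664, -0.00101107, -0.00077109, -0.00011301, -0.00123098,
        0.00011208]), 'joint_efforts': array([ 9.56224867e-04, -6.06359625e+01, -3.42816567e+01,  5.87864929e-05,
        3.87545937e-03,  8.33078093e-05]), 'eef_pos': array([ 272.66905118, -561.91614217,  230.64097406]), 'tcp_rot': array([-3.14035602e+00, -8.53330667e-06,  4.51798385e-01]), 'contact_force': array([-0.15839183, -0.1647467 ,  0.0520888 ]), 'wrist_torque': array([ 0.0077537 ,  0.07151682, -0.02767854]), 'grasp_force': 0.0, 'opening': 1.000496534330419}
```

View pics/scene0.png

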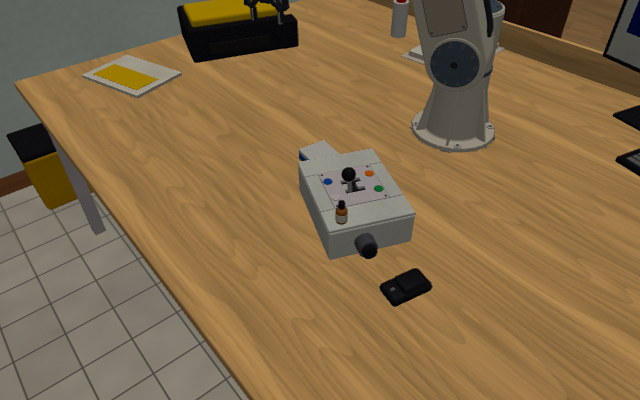

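View pics/top0.png

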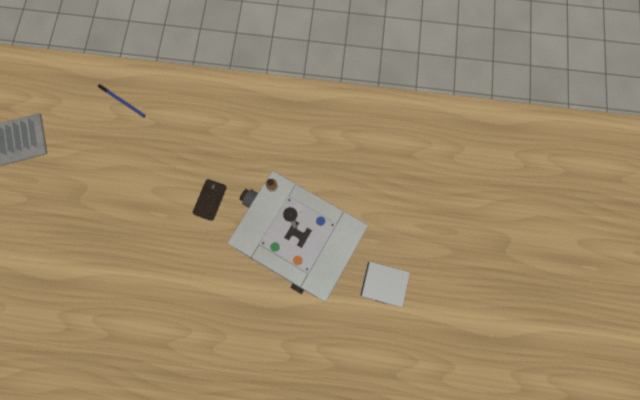

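The scene view shows the unit at about (355,200) with the knob at (348,174). In the top view the knob is at (290,214), green at (275,247) near left, blue at (321,221) far right, orange at (298,261) near right, and the bottle at (271,184). So green is in the parked slot's own column, and the move is one straight push toward unit -x.

```bash
cat > h.py <<'E'
import numpy as np, cv2
from rig import telemetry, optics, r
def ray(f,u,v,z):
    d=f["R"].T@np.linalg.inv(f["mtx"])@[u,v,1]; c=-f["R"].T@f["t"]
    return c+d*(z-c[2])/d[2]
def blob(f,lo,hi,near,rad):
    m=cv2.inRange(cv2.cvtColor(f["color"],cv2.COLOR_RGB2HSV),lo,hi)
    k=np.zeros_like(m); cv2.circle(k,near,rad,255,-1)
    M=cv2.moments(m&k,True); return M["m10"]/M["m00"],M["m01"]/M["m00"],M["m00"]
E
python3 - <<'E'
from h import *
P={"top":dict(knob=(290,214),green=(275,247),blue=(321,221),orange=(298,261)),"scene":dict(knob=(348,174),green=(379,188),blue=(328,182),orange=(369,173))}
C=dict(green=((50,100,50),(85,255,255)),blue=((105,120,60),(130,255,255)),orange=((5,120,120),(22,255,255)),knob=((0,0,0),(180,255,55)))
for n in P:
    f=optics.grab_frame(n); Q={}
    for k in C:
        u,v,a=blob(f,*C[k],P[n][k],9 if k=="knob" else 7); Q[k]=ray(f,u,v,162 if k=="knob" else 102); print(n,k,round(u,1),round(v,1),a,Q[k].round(1))
    ex=Q["blue"]-Q["orange"]; ey=Q["green"]-Q["orange"]
    print("sep 104/60:",np.linalg.norm(ex),np.linalg.norm(ey),"yaw",np.arctan2(ex[1],ex[0]),np.arctan2(-ey[0],ey[1]))
    th=np.arctan2(ex[1],ex[0]);g=(Q["blue"]+Q["green"])/2;ux=np.array([np.cos(th),np.sin(th)]);uy=np.array([-ux[1],ux[0]])
    d=(Q["knob"]-g)[:2];print("gate",g,"knob rel",d@ux,d@uy)
E
```

```text
top green 274.4 246.4 42.0 [467.7 140.  102. ]
top blue 320.1 220.7 39.0 [539.1  43.9 102. ]
top orange 297.2 259.9 59.0 [444.1  84.6 102. ]
top knob 289.7 214.1 107.0 [536.2 111.1 162. ]
sep 104/60: 103.33831755434969 60.26180280127063 yaw -0.40402655246631325 -0.40363762221233507
gate [503.40051388  91.96572572 102.        ] knob rel 22.686135751996964 30.498885134415467
scene green 378.1 188.0 44.0 [471.6 142.1 102. ]
scene blue 327.5 181.1 37.0 [543.  47. 102.]
scene orange 368.9 172.7 41.0 [447.1  87.1 102. ]
scene knob 348.3 174.6 163.0 [542.8 116.6 162. ]
sep 104/60: 103.92756547544879 60.22947154876368 yaw -0.396001260293983 -0.4175818687666939
gate [507.28955646  94.54338395 102.        ] knob rel 24.29555651573485 34.052671017716705
```

Emit:
play_rows(
  dp=[
    [0,0,-0.2],
    [0,0,-0.4],
    [0,0,-0.6],
    [0,0,-0.8],
    [0,0,-1],
  ],
  rot=[
    [0,0,1],
    [0,0,2],
    [0,0,3],
    [0,0,4],
    [0,0,5],
  ],
  fingers=0.25,
  grip_force=20,
)

```text
clock: 0.62
eef_pos: [272.8, -562.1, 271.4]
tcp_rot: [-3.141, 0.0, -0.077]
contact_force: [-0.4, 0.4, 0.6]
opening: 0.298
grasp_force: 0.0
```

Emit:
play_rows(
  dp=[
    [0,0,0],
    [0,0,0],
    [0,0,0],
    [0,0,0],
    [0,0,0],
  ],
  rot=[
    [0,0,1],
    [0,0,2],
    [0,0,3],
    [0,0,3.17],
    [0,0,3.17],
  ],
)

```text
clock: 1.03
eef_pos: [272.8, -562.2, 271.1]
tcp_rot: [-3.141, 0.0, -0.402]
contact_force: [0.1, -0.2, 0.5]
opening: 0.246
grasp_force: 0.0
```

```bash
cat >> h.py <<'E'
from scipy.spatial.transform import Rotation as Ro
th=-0.403; G=np.array([505,93.]); ux=np.array([np.cos(th),np.sin(th)]); uy=np.array([-ux[1],ux[0]])
def where():
    s=telemetry.sense(); d=s["eef_pos"][:2]-G
    print("t",round(s["clock"],2),"unit x,y",(d@ux).round(1),(d@uy).round(1),"z",s["eef_pos"][2].round(1),"yaw",s["tcp_rot"].round(3),"F",s["contact_force"].round(1),"op",round(s["opening"],2),"q",s["qpos"].round(2))
    return s
def delta(x,y,z):
    s=where(); g=np.r_[G+x*ux+y*uy,z]
    print("dp",(Ro.from_euler("xyz",s["tcp_rot"]).inv().apply(g-s["eef_pos"])/40).round(2))
E
python3 -c "
from h import *
delta(72,30,260)"
```

```text
t 1.03 unit x,y 43.4 -693.8 z 271.1 yaw [-3.141  0.    -0.402] F [ 0.1 -0.2  0.5] op 0.25 q [-1.12  0.32  1.59 -0.    1.23  0.85]
dp [  0.73 -18.09   0.28]
```

Emit:
play_rows(
  dp=[
    [0,-0.9,0],
    [0,-1.8,0],
    [0,-2.7,0],
    [0,-3.6,0],
    [0,-4.5,0],
  ],
  rot=[
    [0,0,0],
    [0,0,0],
    [0,0,0],
    [0,0,0],
    [0,0,0],
  ],
)

```text
clock: 1.45
eef_pos: [343.8, -395.2, 271.2]
tcp_rot: [-3.141, 0.0, -0.401]
contact_force: [1.7, 0.9, 0.1]
opening: 0.248
grasp_force: 0.0
```

Emit:
play_rows(
  dp=[
    [0,-0.9,0],
    [0,-1.8,0],
    [0,-2.7,0],
    [0,-3.6,0],
    [0,-4.5,0],
  ],
  rot=[
    [0,0,0],
    [0,0,0],
    [0,0,0],
    [0,0,0],
    [0,0,0],
  ],
)

```text
clock: 1.87
eef_pos: [414.6, -229.6, 271.4]
tcp_rot: [-3.142, -0.0, -0.4]
contact_force: [0.8, -0.1, -0.1]
opening: 0.25
grasp_force: 0.0
```

Emit:
play_rows(
  dp=[
    [0,-0.9,0],
    [0,-1.8,0],
    [0,-2.7,0],
    [0,-3.6,0],
    [0,-4.5,0],
  ],
  rot=[
    [0,0,0],
    [0,0,0],
    [0,0,0],
    [0,0,0],
    [0,0,0],
  ],
)

```text
clock: 2.28
eef_pos: [485.4, -63.9, 271.4]
tcp_rot: [-3.142, -0.0, -0.4]
contact_force: [0.3, -1.1, -0.3]
opening: 0.246
grasp_force: 0.0
```

Emit:
play_rows(
  dp=[
    [0.2,-0.9,0],
    [0.4,-1.8,0],
    [0.7,-2.7,0],
    [0.7,-3.6,0],
    [0.7,-4.2,0],
  ],
  rot=[
    [0,0,0],
    [0,0,0],
    [0,0,0],
    [0,0,0],
    [0,0,0],
  ],
)

```text
clock: 2.7
eef_pos: [578.1, 80.6, 271.1]
tcp_rot: [-3.141, -0.0, -0.399]
contact_force: [-0.5, -1.0, 0.4]
opening: 0.253
grasp_force: 0.0
```

```bash
python3 -c "
from h import *
delta(72,30,200)
for n,(a,b,c,d) in dict(scene=(130,290,240,430),top=(150,310,190,390)).items():
    f=optics.grab_frame(n); cv2.imwrite(f'pics/{n}1.png',cv2.resize(f['color'][a:b,c:d,::-1],None,fx=4 if n=='scene' else 3.5,fy=4 if n=='scene' else 3.5)[:600])
"
```

```text
t 2.7 unit x,y 72.1 17.3 z 271.1 yaw [-3.141 -0.    -0.399] F [-0.5 -1.   0.4] op 0.25 q [0.14 0.25 1.68 0.   1.21 2.11]
dp [-0.   -0.32  1.78]
```

View pics/scene1.png

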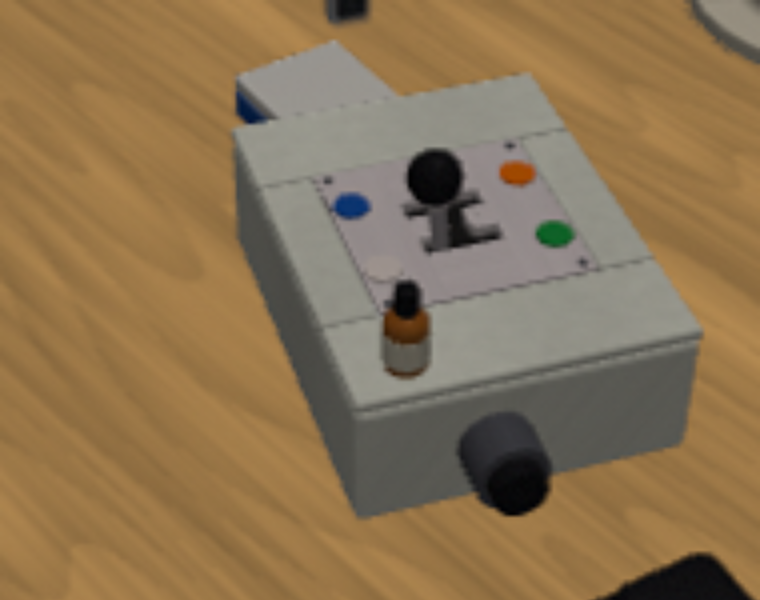

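The crop shows the knob at (435,178), full pixel (349,174.5), in the far-left slot with the white mark. The fingertip shows at the top edge, where its calibrated position should project. Next I align and go down on the far side of the knob.

Emit:
play_rows(
  dp=[
    [0,-0.35,0.3],
    [0,-0.35,0.8],
    [0,-0.35,1.3],
    [0,-0.35,1.8],
    [0,-0.35,1.8],
  ],
  rot=[
    [0,0,0],
    [0,0,0],
    [0,0,0],
    [0,0,0],
    [0,0,0],
  ],
)

```text
clock: 3.22
eef_pos: [579.4, 89.7, 194.9]
tcp_rot: [3.138, 0.006, -0.403]
contact_force: [-1.0, 0.8, -0.9]
opening: 0.249
grasp_force: 0.0
```

Emit:
play_rows(
  dp=[
    [0,0,0.3],
    [0,0,0.6],
    [0,0,0.9],
    [0,0,1.2],
    [0,0,1.25],
  ],
  rot=[
    [0,0,0],
    [0,0,0],
    [0,0,0],
    [0,0,0],
    [0,0,0],
  ],
)

```text
clock: 3.63
eef_pos: [581.1, 90.4, 147.0]
tcp_rot: [3.14, 0.002, -0.404]
contact_force: [-0.2, -0.6, -0.4]
opening: 0.25
grasp_force: 0.0
```

```bash
python3 -c "
from h import *
delta(60,31,148)
f=optics.grab_frame('scene'); cv2.imwrite('pics/scene2.png',cv2.resize(f['color'][110:260,260:460,::-1],None,fx=4,fy=4))
"
```

```text
t 3.63 unit x,y 71.0 27.4 z 147.0 yaw [ 3.14e+00  2.00e-03 -4.04e-01] F [-0.2 -0.6 -0.4] op 0.25 q [ 0.15  0.39  1.79 -0.    0.97  2.13]
dp [-0.28 -0.09 -0.02]
```

View pics/scene2.png

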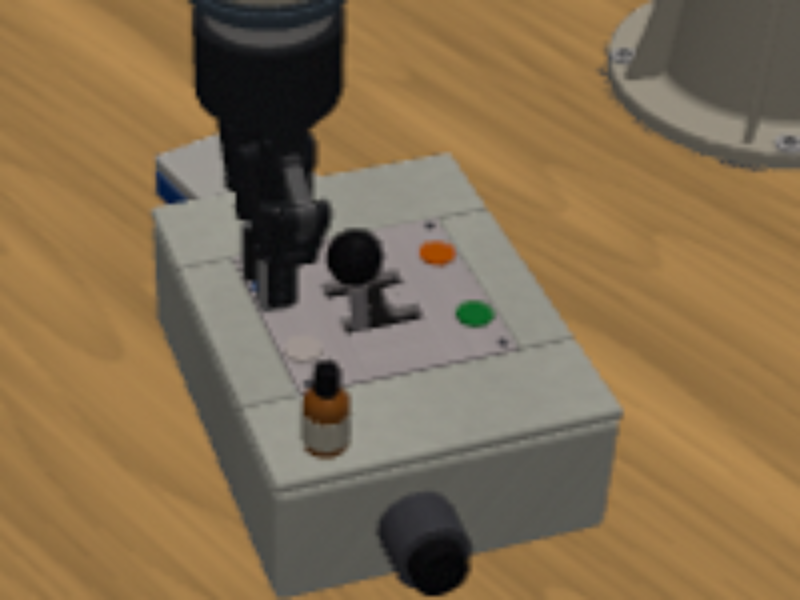

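The fingertips at (280,280) stand on the far side of the knob at (355,257), about 15 mm away and clear of the bottle at (326,410). I centre in y and approach.

Emit:
play_rows(
  dp=[
    [0,-0.1,0],
    [-0.1,-0.12,0],
    [-0.2,-0.12,0],
    [-0.3,-0.12,0],
    [-0.3,-0.12,0],
  ],
  rot=[
    [0,0,0],
    [0,0,0],
    [0,0,0],
    [0,0,0],
    [0,0,0],
  ],
)

```text
clock: 4.1
eef_pos: [572.3, 100.2, 149.6]
tcp_rot: [-3.141, 0.0, -0.403]
contact_force: [-0.7, -0.3, 0.4]
opening: 0.247
grasp_force: 0.0
```

Emit:
play_rows(
  dp=[
    [-0.05,0,0],
    [-0.1,0,0],
    [-0.15,0,0],
    [-0.2,0,0],
    [-0.25,0,0],
  ],
  rot=[
    [0,0,0],
    [0,0,0],
    [0,0,0],
    [0,0,0],
    [0,0,0],
  ],
)

```text
clock: 4.52
eef_pos: [563.8, 103.7, 149.3]
tcp_rot: [-3.142, -0.0, -0.404]
contact_force: [-0.5, 1.0, 0.5]
opening: 0.249
grasp_force: 0.0
```

```bash
python3 -c "
from h import *
where()
f=optics.grab_frame('scene'); cv2.imwrite('pics/scene3.png',cv2.resize(f['color'][130:230,280:420,::-1],None,fx=5,fy=5))
"
```

```text
t 4.52 unit x,y 49.9 32.9 z 149.3 yaw [-3.142 -0.    -0.404] F [-0.5  1.   0.5] op 0.25 q [ 0.18  0.37  1.82 -0.    0.96  2.15]
```

View pics/scene3.png

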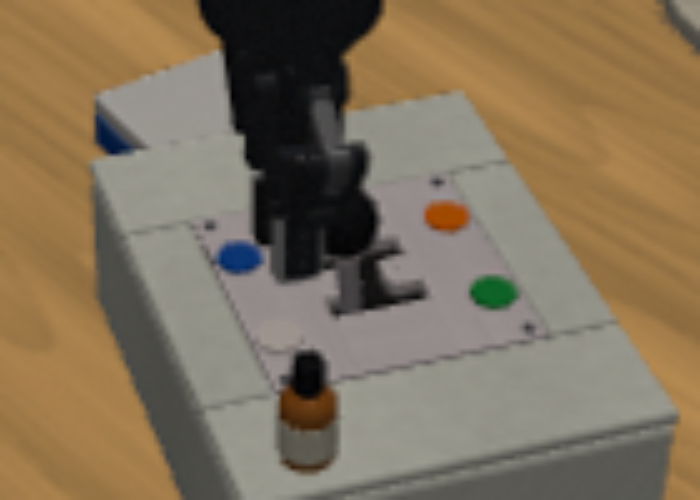

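The fingers at (300,230) are right up against the knob at (350,222), with green at (493,292). I push on in small steps.

Emit:
play_rows(
  dp=[
    [-0.08,0,0],
    [-0.16,0,0],
    [-0.24,0,0],
    [-0.32,0,0],
    [-0.4,0,0],
  ],
  rot=[
    [0,0,0],
    [0,0,0],
    [0,0,0],
    [0,0,0],
    [0,0,0],
  ],
)

```text
clock: 4.98
eef_pos: [549.0, 110.0, 149.4]
tcp_rot: [-3.142, -0.0, -0.404]
contact_force: [0.5, -0.8, 1.3]
opening: 0.255
grasp_force: 0.9
```

```bash
python3 -c "
from h import *
where()
for n,(a,b,c,d) in dict(scene=(140,220,300,420),top=(180,280,220,370)).items():
    f=optics.grab_frame(n); cv2.imwrite(f'pics/{n}4.png',cv2.resize(f['color'][a:b,c:d,::-1],(600,400 )))
a=cv2.vconcat([cv2.imread('pics/scene4.png')[:300],cv2.imread('pics/top4.png')[:300]]); cv2.imwrite('pics/both4.png',a)
"
```

```text
t 4.98 unit x,y 33.8 32.9 z 149.4 yaw [-3.142 -0.    -0.404] F [ 0.5 -0.8  1.3] op 0.25 q [ 0.2   0.35  1.85 -0.    0.95  2.17]
```

View pics/both4.png

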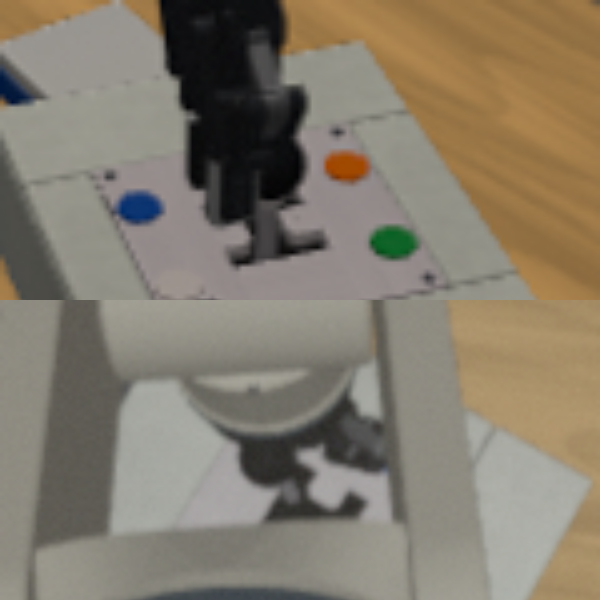

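The knob has moved about 13 mm with the fingers: its right edge is at (303,160) in the upper crop and the stick is at (267,235) in the left column. Forces are small, so I continue along the column.

Emit:
play_rows(
  dp=[
    [-0.1,0,0],
    [-0.2,0,0],
    [-0.3,0,0],
    [-0.4,0,0],
    [-0.5,0,0],
  ],
  rot=[
    [0,0,0],
    [0,0,0],
    [0,0,0],
    [0,0,0],
    [0,0,0],
  ],
)

```text
clock: 5.5
eef_pos: [530.3, 118.0, 149.2]
tcp_rot: [3.141, 0.0, -0.404]
contact_force: [1.3, -1.5, 1.2]
opening: 0.252
grasp_force: 0.8
```

Emit:
play_rows(
  dp=[
    [-0.1,0,0],
    [-0.2,0,0],
    [-0.3,0,0],
    [-0.4,0,0],
    [-0.5,0,0],
  ],
  rot=[
    [0,0,0],
    [0,0,0],
    [0,0,0],
    [0,0,0],
    [0,0,0],
  ],
)

```text
clock: 5.92
eef_pos: [511.9, 125.8, 149.1]
tcp_rot: [3.141, 0.0, -0.404]
contact_force: [0.5, -2.3, -0.6]
opening: 0.247
grasp_force: 0.8
```

```bash
python3 -c "
from h import *
where()
f=optics.grab_frame('scene'); cv2.imwrite('pics/scene5.png',cv2.resize(f['color'][130:230,300:440,::-1],None,fx=5,fy=5))
for x in (-20,-25,-30):
  X=np.r_[np.array([507.3,94.5])+x*ux+30*uy,162]; c=f['mtx']@(f['R']@X+f['t']); print(x,(c/c[2]).round(1), 'r px',16*480.9/c[2])
"
```

```text
t 5.92 unit x,y -6.5 32.9 z 149.1 yaw [ 3.141  0.    -0.404] F [ 0.5 -2.3 -0.6] op 0.25 q [ 0.24  0.3   1.92 -0.    0.92  2.21]
-20 [366.6 169.7   1. ] r px 7.27282804950366
-25 [368.7 169.3   1. ] r px 7.265549832206638
-30 [370.8 168.9   1. ] r px 7.258286167567247
```

View pics/scene5.png

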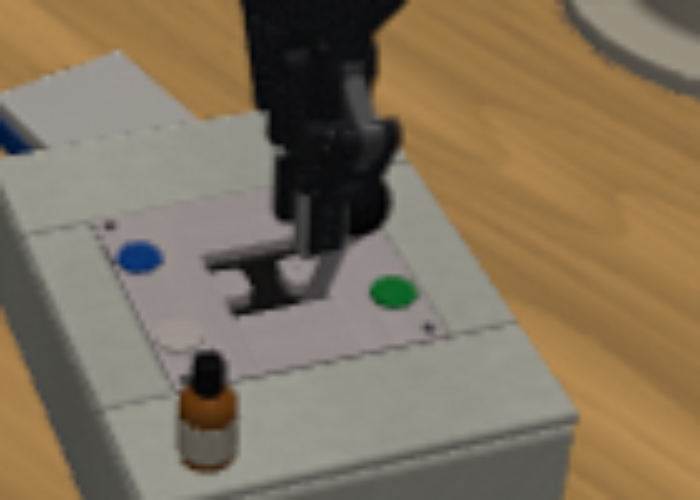

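The knob's right edge is at (389,205) and the stick is near the slot's near end at (328,280). By start-relative measure the knob is around -23 to -29, so I push a few more mm while watching the force.

Emit:
play_rows(
  dp=[
    [-0.04,0,0],
    [-0.08,0,0],
    [-0.12,0,0],
    [-0.12,0,0],
    [-0.12,0,0],
  ],
  rot=[
    [0,0,0],
    [0,0,0],
    [0,0,0],
    [0,0,0],
    [0,0,0],
  ],
)

```text
clock: 6.38
eef_pos: [508.2, 127.5, 149.3]
tcp_rot: [3.142, -0.0, -0.404]
contact_force: [1.9, -2.0, -2.2]
opening: 0.25
grasp_force: 1.3
```

Emit:
play_rows(
  dp=[
    [-0.03,0,0],
    [-0.06,0,0],
    [-0.06,0,0],
    [-0.06,0,0],
  ],
  rot=[
    [0,0,0],
    [0,0,0],
    [0,0,0],
    [0,0,0],
  ],
)

```text
clock: 6.72
eef_pos: [506.2, 128.4, 149.3]
tcp_rot: [-3.141, -0.001, -0.404]
contact_force: [3.7, -3.2, -2.9]
opening: 0.246
grasp_force: 2.5
```

```bash
python3 -c "
from h import *
where()
f=optics.grab_frame('scene'); g=f['color'].max(axis=2)
for v in range(167,173): print(v,g[v,364:386])
"
```

```text
t 6.72 unit x,y -12.8 33.0 z 149.3 yaw [-3.141e+00 -1.000e-03 -4.040e-01] F [ 3.7 -3.2 -2.9] op 0.25 q [ 0.25  0.29  1.93 -0.    0.92  2.22]
167 [ 15  17  25  13  14  18  20  23  23  21  21  18  15  14  17  70 135 153
 150 149 146 145]
168 [ 35  24  21  13  15  17  18  18  17  17  16  17  16  15  10  41 109 153
 149 147 148 146]
169 [ 62  24  13  14  16  16  17  16  19  15  17  14  14  12  10  22  90 154
 149 146 148 148]
170 [ 65  13  14  16  19  14  16  19  25  15  15  12  10  11  11  16  86 153
 148 148 147 147]
171 [ 64   9  16  13  22  23  14  26  39  12  11  14  14  12   8  15  83 152
 148 148 148 147]
172 [ 64  10  16  17  25  21  14  27  39   7   9  10  10   9   2  52 121 151
 149 148 147 147]
```

Emit:
play_rows(
  dp=[
    [-0.03,0,0],
    [-0.05,0,0],
    [-0.05,0,0],
  ],
  rot=[
    [0,0,0],
    [0,0,0],
    [0,0,0],
  ],
)

```text
clock: 7.02
eef_pos: [504.6, 129.1, 149.3]
tcp_rot: [-3.141, -0.002, -0.403]
contact_force: [6.6, -5.0, -5.3]
opening: 0.254
grasp_force: 3.5
```

The force is now climbing, which fits the knob being at about -31 mm and near its stop. I back off to far and go up.

Emit:
play_rows(
  dp=[
    [0.1,0,0],
    [0.25,0,0],
    [0.5,0,0],
    [0.7,0,0],
    [0.7,0,0],
  ],
  rot=[
    [0,0,0],
    [0,0,0],
    [0,0,0],
    [0,0,0],
    [0,0,0],
  ],
)

```text
clock: 7.43
eef_pos: [531.5, 118.0, 149.5]
tcp_rot: [-3.141, -0.001, -0.404]
contact_force: [-0.1, 0.6, -0.1]
opening: 0.248
grasp_force: 0.0
```

Emit:
play_rows(
  dp=[
    [0,0,-0.5],
    [0,0,-1.2],
    [0,0,-2],
    [0,0,-2.8],
    [0,0,-3],
  ],
  rot=[
    [0,0,0],
    [0,0,0],
    [0,0,0],
    [0,0,0],
    [0,0,0],
  ],
)

```text
clock: 7.85
eef_pos: [531.8, 118.8, 274.3]
tcp_rot: [-3.138, -0.005, -0.404]
contact_force: [0.2, 0.5, 1.3]
opening: 0.254
grasp_force: 0.0
```

Emit:
play_rows(
  dp=[
    [0,0.8,0],
    [0,1.6,0],
    [0,2.4,0],
    [0,3.2,0],
    [0,4,0],
  ],
  rot=[
    [0,0,0],
    [0,0,0],
    [0,0,0],
    [0,0,0],
    [0,0,0],
  ],
)

```text
clock: 8.27
eef_pos: [465.8, -29.8, 269.0]
tcp_rot: [-3.142, 0.001, -0.403]
contact_force: [0.9, 0.1, -0.2]
opening: 0.247
grasp_force: 0.0
```

Emit:
play_rows(
  dp=[
    [0,0.8,0],
    [0,1.6,0],
    [0,2.4,0],
    [0,3.2,0],
    [0,4,0],
  ],
  rot=[
    [0,0,0],
    [0,0,0],
    [0,0,0],
    [0,0,0],
    [0,0,0],
  ],
)

```text
clock: 8.68
eef_pos: [403.0, -177.1, 269.1]
tcp_rot: [-3.141, 0.0, -0.404]
contact_force: [0.5, -0.4, 0.9]
opening: 0.249
grasp_force: 0.0
```

```bash
python3 -c "
from h import *
where()
for n in ('scene','top'):
    f=optics.grab_frame(n); G0=np.array([507.3,94.5] if n=='scene' else [503.4,92.])
    c=f['mtx']@(f['R']@np.r_[G0-36*ux+30*uy,162]+f['t']); c=(c/c[2])[:2]
    u,v,a=blob(f,(0,0,0),(180,255,55),tuple(int(round(i)) for i in c),10)
    d=ray(f,u,v,162)[:2]-G0; print(n,u,v,a,'knob rel',d@ux,d@uy)
    w=(110,270,230,430) if n=='scene' else (160,280,190,390)
    cv2.imwrite(f'pics/{n}6.png',cv2.resize(f['color'][w[0]:w[1],w[2]:w[3],::-1],(500,300)))
cv2.imwrite('pics/both6.png',cv2.vconcat([cv2.imread(f'pics/{n}6.png') for n in('scene','top')]))
"
```

```text
t 8.68 unit x,y 12.1 -288.5 z 269.1 yaw [-3.141  0.    -0.404] F [ 0.5 -0.4  0.9] op 0.25 q [-0.42  0.02  1.96  0.    1.16  1.56]
scene 372.22972972972974 170.02027027027026 148.0 knob rel -31.407088398717388 34.854910431666745
top 276.4512195121951 237.0487804878049 82.0 knob rel -33.877363343314656 29.59744473145899
```

View pics/both6.png

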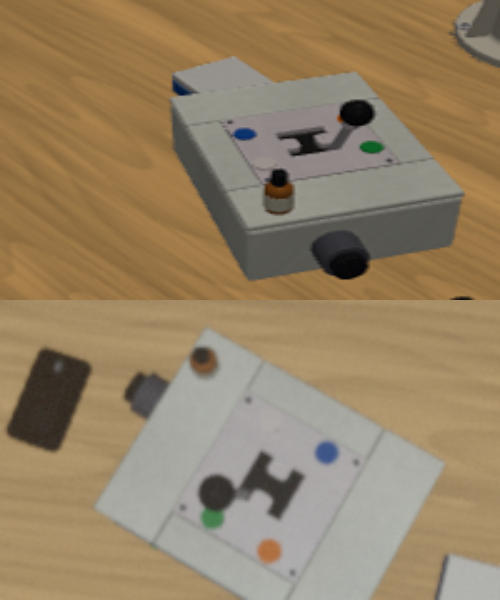

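The upper crop shows the knob at (356,112) next to green at (371,147). The lower crop shows it at (216,492) overlapping green at (212,517), with the bottle and mouse in place. The blob masks include some stick, so I compare clean silhouettes with the start pictures.

```bash
python3 -c "
from h import *
def circ(img,c):
    s=6; p=cv2.resize(img[c[1]-14:c[1]+14,c[0]-14:c[0]+14],None,fx=s,fy=s,interpolation=cv2.INTER_CUBIC).max(axis=2)
    m=(p<75).astype(np.uint8); dt=cv2.distanceTransform(m,cv2.DIST_L2,5); _,r_,_,l=cv2.minMaxLoc(dt)
    return c[0]-14+(l[0]+.5)/s-.5, c[1]-14+(l[1]+.5)/s-.5, r_/s
for n,c0,c1 in (('scene',(349,174),(372,170)),('top',(290,214),(276,237))):
    f=optics.grab_frame(n); G0=np.array([507.3,94.5] if n=='scene' else [503.4,92.])
    for im,c in ((cv2.imread(f'pics/{n}0.png'),c0),(f['color'],c1)):
        u,v,q=circ(im,c); X=ray(f,u,v,162); d=X[:2]-G0; print(n,round(u,1),round(v,1),'r',round(q,1),'r expected',16*f['mtx'][0,0]/(f['R']@X+f['t'])[2],'rel',(d@ux).round(1),(d@uy).round(1))
s=telemetry.sense()
"
```

```text
scene 348.2 174.1 r 6.9 r expected 7.349829955753731 rel 23.6 32.6
scene 372.2 169.9 r 6.8 r expected 7.278206878127112 rel -31.6 34.5
top 289.8 214.1 r 6.4 r expected 7.42751431094027 rel 22.9 30.5
top 276.1 236.8 r 6.4 r expected 7.517342049342914 rel -33.7 30.6
```

Measured directly against the marks, both views put the knob at x = -31.6 and -33.7 mm, which is the stop at -33. The push force also rose to 8 N, and 3 N is the most the lever needs to move, so it was against its stop. The lever is home and the hand is clear, so I hand in.

```bash
python3 -c "
from rig import telemetry, r
print(telemetry.sense()['qvel'].round(4)); print(r.sign_off())"
```

```text
[ 0.0389  0.0021 -0.0031  0.0038 -0.0008  0.0092]
the job is handed in; nothing more can be done
None
```

I pushed the lever from the parked slot straight down its column into the green (near left) slot and handed the job in with the hand clear; the verdict was not shown, but both cameras put the knob 18–21 mm from the green mark (limit 27.5 mm).

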